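# Weigh the jar kept behind the reagent bottles

## Task

The small jar with the orange lid is penned in behind three tall bottles in the white spill tray. Stand all three bottles upright in the steel side tray, then set the jar upright on the middle of the balance's weighing pan, and only after that put every bottle back upright on the very spot in the spill tray where it stood at the start. Set things down rather than dropping them, knock nothing over, and leave the tip box, the beaker and the open white bottle alone.

Things in the scene. Friction and masses are not known exactly. Their poses are not given: they have to be found in the camera images.
- bottle_red: Tall reagent bottle with red cap and red band: white plastic cylinder 48 mm in diameter with straight sides up to 84 mm, a shoulder up to 95 mm, and a 34 mm wide red screw cap from 94 to 116 mm (its top); about 0.14 kg. It starts upright in the spill tray, one of the three around the front of the jar. Origin at the centre of its underside, z up along the bottle.
- bottle_green: Tall reagent bottle with green cap and green band: white plastic cylinder 48 mm in diameter with straight sides up to 84 mm, a shoulder up to 95 mm, and a 34 mm wide green screw cap from 94 to 116 mm (its top); about 0.14 kg. It starts upright in the spill tray, one of the three around the front of the jar. Origin at the centre of its underside, z up along the bottle.
- bottle_blue: Tall reagent bottle with blue cap and blue band: white plastic cylinder 48 mm in diameter with straight sides up to 84 mm, a shoulder up to 95 mm, and a 34 mm wide blue screw cap from 94 to 116 mm (its top); about 0.14 kg. It starts upright in the spill tray, one of the three around the front of the jar. Origin at the centre of its underside, z up along the bottle.
- jar: Small white sample jar with an orange lid, a plain cylinder 42 mm in diameter and 40 mm tall (the lid is the top 13 mm), about 0.06 kg. It starts upright on the floor of the spill tray near the tray's far wall, the three tall bottles standing round its front about 58 mm away (centre to centre), so that a gripper cannot come down on it. Origin at the centre of its underside.
- spill_tray: White plastic spill tray, fixed to the bench: 200 mm (its x) by 260 mm (its y) outside, walls 4 mm thick and 32 mm high, flat floor 4 mm above the bench. The bottles and the jar stand on this floor. Origin at the centre of its underside, on the bench.
- side_tray: Shallow stainless steel tray, fixed to the bench on one side of the spill tray (left or right): 250 mm (its x) by 130 mm (its y) outside, walls 3 mm thick and 16 mm high, flat floor 3 mm above the bench. Empty at the start; the bottles wait here, for example in a row along its x, 72 mm apart. Origin at the centre of its underside, on the bench.
- balance: Electronic balance, fixed on the other side of the spill tray: white case 44 mm high, grey display panel at its -x end (up to 54 mm high), round flat rigid steel weighing pan 120 mm in diameter, top face 60 mm above the bench. Origin on the bench straight below the pan's centre; the case reaches 155 mm to -x, 95 mm to +x and 95 mm to either side.
- tip_box: Bystander: closed pipette tip box, cream with a blue lid, 85 by 122 by 75 mm, loose on the bench beyond the trays. Origin at the centre of its underside.
- beaker: Bystander: empty glass beaker 68 mm in diameter (74 mm at the rim) and 90 mm tall, loose on the bench between the robot and the spill tray. Origin at the centre of its underside.
- open_bottle: Bystander: white wide-mouthed bottle without its cap, 66 mm in diameter and 98 mm tall, loose on the bench beyond the trays. Origin at the centre of its underside.

How it is judged:
On the way, in this order (a step that is already met when the one before it is completed fails the run):
1. all three tall bottles stand upright, released, in the steel side tray (x of bottle_red in the frame of side_tray between -0.105 and 0.105 m and y of bottle_red in the frame of side_tray between -0.045 and 0.045 m and z of bottle_red in the frame of side_tray between 0 and 0.007 m and angle between each of bottle_red, bottle_green, bottle_blue's own z axis and vertical below 0.1 rad and linear speed of each of bottle_red, bottle_green, bottle_blue below 0.02 m/s and angular speed of each of bottle_red, bottle_green, bottle_blue below 0.3 rad/s and contact force between the fingers and bottle_red below 0.2 N and x of bottle_green in the frame of side_tray between -0.105 and 0.105 m and y of bottle_green in the frame of side_tray between -0.045 and 0.045 m and z of bottle_green in the frame of side_tray between 0 and 0.007 m and contact force between the fingers and bottle_green below 0.2 N and x of bottle_blue in the frame of side_tray between -0.105 and 0.105 m and y of bottle_blue in the frame of side_tray between -0.045 and 0.045 m and z of bottle_blue in the frame of side_tray between 0 and 0.007 m and contact force between the fingers and bottle_blue below 0.2 N), for 0.2 s.
2. the jar stands upright, released, on the middle of the weighing pan (within 15 mm) while the bottles still wait in the side tray (all of step 1 and horizontal distance between jar and balance below 0.015 m and z of jar in the frame of balance between 0.056 and 0.065 m and angle between jar's own z axis and vertical below 0.1 rad and linear speed of jar below 0.02 m/s and angular speed of jar below 0.3 rad/s and contact force between the fingers and jar below 0.2 N), for 0.2 s.
At the end, for the whole second after the job is handed in: The jar stands upright on the weighing pan within 15 mm of its centre; each of the three bottles stands upright in the spill tray within 15 mm of where it stood at the start; all are released and at rest (horizontal distance between jar and balance below 0.015 m and z of jar in the frame of balance between 0.056 and 0.065 m and angle between each of jar, bottle_red, bottle_green, bottle_blue's own z axis and vertical below 0.1 rad and linear speed of each of jar, bottle_red, bottle_green, bottle_blue below 0.02 m/s and angular speed of each of jar, bottle_red, bottle_green, bottle_blue below 0.3 rad/s and contact force between the fingers and jar below 0.2 N and distance of each of bottle_red, bottle_green, bottle_blue from where it was at the start of the episode below 0.015 m and contact force between the fingers and bottle_red below 0.2 N and contact force between the fingers and bottle_green below 0.2 N and contact force between the fingers and bottle_blue below 0.2 N); the robot touches nothing.
It fails at once if the tip box is shifted by more than 20 mm (distance of tip_box from where it was at the start of the episode above 0.02 m).
It fails at once if the beaker is shifted by more than 20 mm (distance of beaker from where it was at the start of the episode above 0.02 m).
It fails at once if the open bottle is shifted by more than 20 mm (distance of open_bottle from where it was at the start of the episode above 0.02 m).
It fails at once if a bottle or the jar is knocked over (tilted by more than about 35 degrees) (angle between any of bottle_red, bottle_green, bottle_blue, jar's own z axis and vertical above 0.6 rad).
It fails at once if a bottle or the jar is dropped (falls freely faster than 0.5 m/s, from more than about 13 mm) ((contact force between the fingers and bottle_red below 0.01 N and linear speed of bottle_red above 0.5 m/s) or (contact force between the fingers and bottle_green below 0.01 N and linear speed of bottle_green above 0.5 m/s) or (contact force between the fingers and bottle_blue below 0.01 N and linear speed of bottle_blue above 0.5 m/s) or (contact force between the fingers and jar below 0.01 N and linear speed of jar above 0.5 m/s)).
It also fails if it takes over 138 s, if anything falls off the work surface, if the arm or the gripper's body presses on something with over 40 N, if the wrist force passes 120 N, or if a joint passes its speed limit or range.

## Robot

A 6-joint arm with a two-finger parallel gripper is mounted at the origin on the work surface. World frame = base frame: x ahead of the robot, y to its left, z up, the work surface at z = 0. Lengths are in m, angles in rad, forces in N, time in s.
With the tool pointing down it reaches from about 0.4 to 0.825 m from the base axis. Payload 7 kg.
Tool frame: the origin (TCP) lies at the very end of the fingers, on their centre line; the grasp point (between the pads) lies 19 mm behind it; z points along the fingers, y is the line along which they close (so a half turn about z gives the same grasp; the last joint's range is limited). The gripper opens to 88 mm and grips with 3 to 60 N. Pads are 19 mm wide; open, the fingers measure 130 mm over their backs; the gripper's body (78 mm by 193 mm) begins 47 mm behind the grasp point.
Start: joints at [-0.863, 0.359, 0.012, 0, -1.224, -0.288], TCP at [0.275, -0.616, 0.227] pointing down, gripper open.
Joint ranges: [-3.07, 3.07], [-1.43, 2.12], [-1.02, 1.25], [-3.03, 1.67], [-3.05, -0], [-3.03, 3.03]. Speed limits (rad/s): [2.39, 2.39, 3.01, 3.14, 3.14, 3.14].

## Interface

Orientations are given as [roll, pitch, yaw] about the fixed x, y, z axes, in that order (R = Rz(yaw) Ry(pitch) Rx(roll)).
In Python, from station import arm gives the robot as it stands.
- The arm moves only by the tool step_arm, never from a script. Its argument "rows" is a list of rows, each a list of 5 numbers: the shift along the world's x, y, z in m, then the turn about the world's z in rad, then the finger opening in m, from 0 to 0.0876. In form: [[x, y, z, spin, gripper], ...]. A call has 1 to 20 rows; each row is the pose to reach, as a shift and turn from the pose commanded when the call began; what a row does not reach only later rows make up. A row lasts 1/10 s, in which the tool goes at most 50 mm and 8.59 degrees, less where a joint would pass 70% of its speed; a pose out of reach is approached as far as the arm can. A call with a gripper value outside its range is refused whole. The fingers move at their own pace and stop on an object; "newtons" is the grip in N (left out, the last holds). Time passes only in rows, so rows that repeat a pose let the fingers close. It gives the time, the measured TCP pose, the force, the opening and the grip force at its end, in the units of the state.
- arm.get_state(): the state, without advancing time (a new reading comes with each control period).
- arm.grab_frame(name): name is "scene" or "top"; returns a dict with "color" (420x560x3 uint8, blue, green, red), "vfov" (degrees; the focal length in pixels is half the picture's height over the tangent of half this angle, whatever the lens; pixels are square), "cx", "cy" (the principal point, pixels), "rvec" (rotation vector, rad) and "tvec" (3), from world to camera coordinates, as OpenCV has them. Camera axes: x right, y down, z forward; pixel columns grow to the right and rows downward; lengths in m; the calibration is good to about 2 mm. A picture is of the moment at which its call begins. There is no depth.
- arm.job_done(): hands the job in; it is judged then, once.
The state is a dict: "t": time; "q": joint angles; "qd": joint speeds; "joint_efforts": joint torques, N m; "eef_pos": TCP position; "ee_rot": TCP orientation; "force": force on the tool from outside, world axes, zero at the start; "moment": the same for the moment, N m; "width": finger opening in m; "gripper_force": force on a finger pad.
Only numpy, scipy, OpenCV 4.12 (cv2) and the standard library are available. Lean on these libraries where they do the work, as an engineer would, in place of code of your own. Each camera call takes 0.05 s, during which the arm holds its last target. There are 200 camera calls.

## Working session

There is one attempt and no reset: what is moved stays moved. The work goes in short steps, Python scripts to look and compute and a tool call to move; the robot and the scene stay as the last step left them, time stands still between calls to the robot, and variables do not carry over. Pictures are saved under pics/ and viewed, at most 14 in all, crops included, and the job is handed in when it is done.

Besides the shell and the picture viewer there is one more tool, called as a command line: name --pt "numbers of a row" for each row, then --argument value for the rest. step_arm: Moves the arm, as the interface text tells. Its arguments: {"type":"object","properties":{"rows":{"type":"array"},"newtons":{"type":"number"}},"required":["rows"]}

```bash
ls; mkdir -p pics; python3 - <<'E'
from station import arm
import cv2,numpy as np,pickle
d={}
for n in("scene","top"):
    f=arm.grab_frame(n); d[n]=f; cv2.imwrite(f"pics/{n}0.png",f["color"])
    R=cv2.Rodrigues(np.array(f["rvec"]))[0]; print(n,f["vfov"],f["cx"],f["cy"],(-R.T@np.array(f["tvec"]).ravel()).round(3),R.round(3).tolist())
pickle.dump(d,open("f0.pkl","wb"))
s=arm.get_state();print(s["t"],s["eef_pos"],s["ee_rot"],s["width"])
E
```

```text
pics
scene 48.92642127009341 282.0703490296209 211.32123019604106 [ 1.012 -0.699  0.739] [[0.834, 0.552, -0.003], [0.348, -0.529, -0.774], [-0.429, 0.644, -0.633]]
top 53.53693178382437 282.2533620492486 206.84544972426374 [0.405 0.004 1.124] [[-0.023, -1.0, -0.016], [-0.987, 0.026, -0.161], [0.161, 0.012, -0.987]]
0.1 [ 0.27490241 -0.61603401  0.22572798] [ 3.14014443e+00 -1.67114455e-04 -2.72189516e+00] 0.0875752380340034
```

View pics/scene0.png

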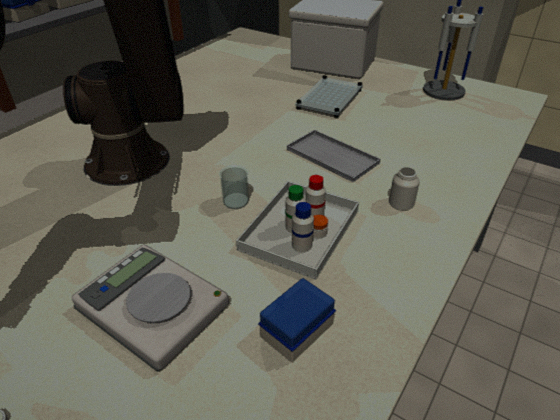

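View pics/top0.png

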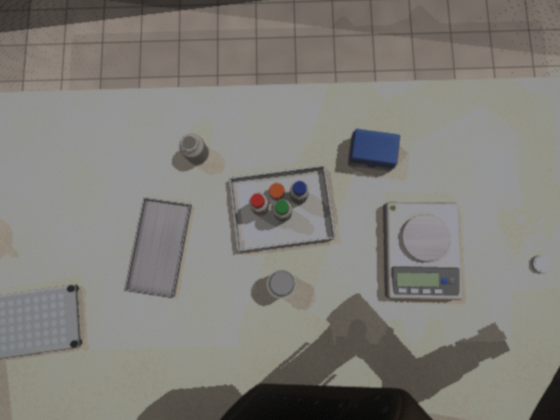

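The top view shows red (258,200), jar (277,190), blue (299,187) and green (281,209) in the spill tray. The side tray is at (158,248), the pan at (427,237), the beaker at (281,283), the open bottle at (191,146) and the tip box at (374,149). The scene view agrees: caps at about (316,182), (297,192) and (303,210), jar lid at (320,222).

```bash
cat > h.py <<'E'
import cv2,numpy as np
def cam(f):
    fl=210/np.tan(np.radians(f["vfov"]/2)); R=cv2.Rodrigues(np.array(f["rvec"],float))[0]; t=np.array(f["tvec"],float).ravel()
    return fl,R,t
def ray(f,p):
    fl,R,t=cam(f); d=R.T@np.array([(p[0]-f["cx"])/fl,(p[1]-f["cy"])/fl,1]); return -R.T@t,d/np.linalg.norm(d)
def onplane(f,p,z):
    o,d=ray(f,p); return o+d*(z-o[2])/d[2]
def tri(f,p,g,q):
    o,d=ray(f,p);a,e=ray(g,q); s=np.linalg.lstsq(np.c_[d,-e],a-o,rcond=None)[0]
    u,v=o+s[0]*d,a+s[1]*e; return (u+v)/2,np.linalg.norm(u-v)
def proj(f,P):
    fl,R,t=cam(f); c=R@np.array(P)+t; return c[:2]/c[2]*fl+[f["cx"],f["cy"]]
HUE=dict(red=[(0,6),(172,180)],green=[(45,85)],blue=[(105,130)],orange=[(7,16)])
def mask(f,c,box,smin=130,vmin=50):
    h=cv2.cvtColor(f["color"],cv2.COLOR_BGR2HSV);m=np.zeros(h.shape[:2],np.uint8)
    for a,b in HUE[c]: m|=cv2.inRange(h,(a,smin,vmin),(b,255,255))
    k=np.zeros_like(m);x0,y0,x1,y1=box;k[y0:y1,x0:x1]=m[y0:y1,x0:x1];return k
def blob(f,c,box,**k):
    n,l,s,ce=cv2.connectedComponentsWithStats(mask(f,c,box,**k)); 
    if n<2:return None
    i=1+np.argmax(s[1:,4]);return ce[i],s[i]
E
python3 - <<'E'
import pickle;from h import *
d=pickle.load(open("f0.pkl","rb"));T,S=d["top"],d["scene"]
for c in HUE:
    a=blob(T,c,(232,170,330,245));b=blob(S,c,(270,165,345,240)); print(c,a,b)
    if a and b: print(*tri(T,a[0],S,b[0]),onplane(T,a[0],.044 if c=="orange" else .120))
im=T["color"];g=cv2.cvtColor(im,cv2.COLOR_BGR2GRAY);h=cv2.cvtColor(im,cv2.COLOR_BGR2HSV)
for r,y0,x0 in(("pan",237,427),):
    print([int(v) for v in g[237,390:465]]);print([int(v) for v in g[200:270,427]])
print([int(v) for v in g[248,120:200]])
A=cv2.resize(im[185:310,115:215],None,fx=4,fy=4,interpolation=2);B=cv2.resize(im[185:310,375:475],None,fx=4,fy=4,interpolation=2)
cv2.imwrite("pics/c0.png",np.hstack([A,B]))
E
```

```text
red (array([257.06666667, 200.2       ]), array([251, 194,  13,  13, 135], dtype=int32)) (array([315.78142077, 181.9726776 ]), array([309, 175,  14,  15, 183], dtype=int32))
[0.58941819 0.07888166 0.10650986] 0.00034621683892129224 [0.58711615 0.07799481 0.12      ]
green (array([281.57731959, 206.78350515]), array([277, 201,  11,  12,  97], dtype=int32)) (array([295.48076923, 189.125     ]), array([289, 185,  14,  10, 104], dtype=int32))
[0.57031491 0.01859655 0.11509136] 0.0007791618826204521 [0.5691979  0.01829285 0.12      ]
blue (array([299.04761905, 187.53333333]), array([294, 182,  11,  12, 105], dtype=int32)) (array([303.08403361, 206.55462185]), array([296, 202,  15,  11, 119], dtype=int32))
[ 0.61754493 -0.02564909  0.11478231] 0.0009968669110611147 [ 0.61604075 -0.0257882   0.12      ]
orange (array([276.22988506, 190.41954023]), array([269, 183,  15,  15, 174], dtype=int32)) (array([319.7393617 , 221.74468085]), array([313, 215,  15,  15, 188], dtype=int32))
[0.62876925 0.03341366 0.0343878 ] 0.002341375497731239 [0.625835   0.03247453 0.044     ]
[144, 147, 147, 148, 147
[... 391 characters left out ...]
8, 148, 147, 148, 147, 144, 136, 137, 144, 147, 148, 144, 145, 144, 145, 145, 145, 142, 142, 143, 141, 140, 141, 143, 142, 140, 139, 139, 139, 140, 139, 140, 141, 144, 143, 143, 141, 141, 138, 139, 138, 137, 136, 137, 137, 136, 136, 133, 135, 138, 137, 134, 123, 107, 122, 142, 147, 142, 124, 97, 85, 84]
[147, 148, 147, 148, 147, 147, 146, 147, 147, 146, 146, 143, 128, 105, 83, 77, 90, 99, 107, 117, 121, 121, 120, 120, 121, 123, 121, 123, 123, 120, 121, 121, 122, 123, 125, 121, 122, 124, 121, 120, 121, 122, 122, 121, 118, 121, 121, 121, 119, 120, 121, 120, 122, 121, 121, 122, 123, 123, 121, 119, 115, 100, 84, 102, 129, 139, 144, 145, 147, 148, 148, 147, 147, 148, 148, 147, 148, 146, 146, 148]
```

View pics/c0.png

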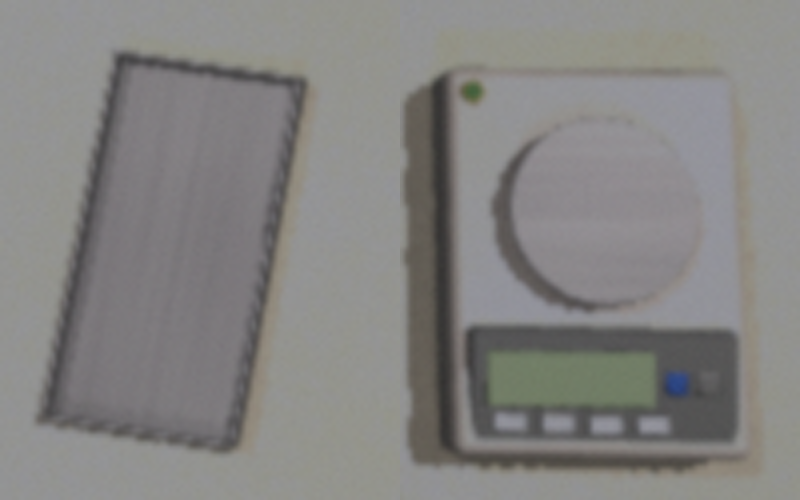

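Crop of the top view. The side tray's rim corners are at crop pixels (118,54), (305,82), (235,447) and (40,421). The pan disc spans columns 510–702 and rows 116–308, so it is centred at (606,212).

```bash
python3 - <<'E'
import pickle;from h import *
d=pickle.load(open("f0.pkl","rb"));T,S=d["top"],d["scene"]
C=np.array([onplane(T,(115+(x+.5)/4-.5,185+(y+.5)/4-.5),.016)[:2] for x,y in((118,54),(305,82),(235,447),(40,421))])
print("side",C.round(3).tolist(),C.mean(0)); ex=(C[0]+C[1]-C[2]-C[3])/2;ey=(C[0]+C[3]-C[1]-C[2])/2
print(np.linalg.norm(ex),np.linalg.norm(ey),np.degrees(np.arctan2(ex[1],ex[0])),np.degrees(np.arctan2(ey[1],ey[0])))
p=(375+206.5/4-.5,185+212.5/4-.5);print("pan",onplane(T,p,.06))
# pan in scene by mask on intensities
g=cv2.GaussianBlur(cv2.cvtColor(S["color"],cv2.COLOR_BGR2GRAY),(5,5),0)
_,m=cv2.threshold(g[265:335,115:205],0,255,cv2.THRESH_OTSU+cv2.THRESH_BINARY_INV)
n,l,s,c=cv2.connectedComponentsWithStats(m);i=l[33,44];print(i,s[i],c[i]+[115,265])
k=(l==i).astype(np.uint8);e=cv2.fitEllipse(max(cv2.findContours(k,0,1)[0],key=len));q=np.array(e[0])+[115,265];print(e,q)
print(tri(T,p,S,q))
for x,y,z in((.71,.21,.098),):print(proj(T,(x,y,z)))
for n,p,z in(("open",(191,143),.098),("beaker",(281,283),.09),("tip",(374,147),.075),("wallfarL",(232,177),.032),("wallfarR",(325,169),.032),("nearL",(240,251),.032),("nearR",(332,240),.032)):print(n,onplane(T,p,z)[:2].round(3))
cv2.imwrite("pics/s1.png",cv2.resize(np.hstack([S["color"][255:345,110:210],S["color"][120:210,280:390]]),None,fx=3.8,fy=3.8,interpolation=2))
E
```

```text
side [[0.62, 0.393], [0.597, 0.265], [0.356, 0.308], [0.376, 0.437]] [0.48725728 0.35086975]
0.24632795254808662 0.13008629283320222 -10.19009052451016 80.64333214020813
pan [ 0.48992558 -0.34668899  0.06      ]
0 [   0    0   90   70 5314] [160.51693639 299.9303726 ]
((48.208213806152344, 36.79466247558594), (67.76788330078125, 101.89283752441406), 65.16596984863281) [163.20821381 301.79466248]
(array([ 0.49534221, -0.34842929,  0.04183654]), np.float64(0.011454223903799807))
[205.45630947 155.73363489]
open [0.745 0.247]
beaker [0.386 0.025]
tip [ 0.728 -0.225]
wallfarL [0.668 0.151]
wallfarR [ 0.684 -0.1  ]
nearL [0.469 0.131]
nearR [ 0.492 -0.11 ]
```

View pics/s1.png

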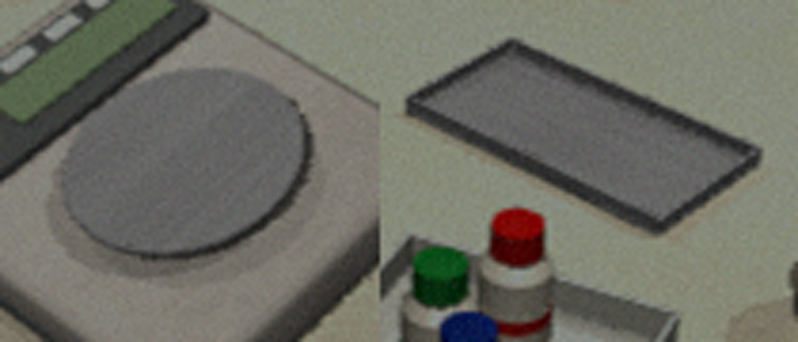

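Scene crops: the pan top spans columns 61–308 and rows 68–252, centred near (184,160). The side tray's rim corners are at (513,40), (760,152), (660,230) and (408,105). I'll triangulate these and move above the red bottle.

```bash
python3 - <<'E'
import pickle;from h import *
d=pickle.load(open("f0.pkl","rb"));T,S=d["top"],d["scene"]
u=lambda x,y:(110+(x+.5)/3.8-.5,255+(y+.5)/3.8-.5)
v=lambda x,y:(280+(x-380+.5)/3.8-.5,120+(y+.5)/3.8-.5)
p=(375+206.5/4-.5,185+212.5/4-.5);print("pan",tri(T,p,S,u(184.5,160)),onplane(S,u(184.5,160),.06))
w=lambda x,y:(115+(x+.5)/4-.5,185+(y+.5)/4-.5)
L=[tri(T,w(*a),S,v(*b)) for a,b in(((118,54),(760,152)),((305,82),(660,230)),((235,447),(408,105)),((40,421),(513,40)))]
print([(a.round(3).tolist(),round(b,4)) for a,b in L],np.mean([a for a,b in L],0))
E
```

```text
pan (array([ 0.49110521, -0.34800674,  0.0537403 ]), np.float64(0.0019903716417449683)) [ 0.49668327 -0.35061724  0.06      ]
[([0.622, 0.396, 0.008], np.float64(0.0012)), ([0.601, 0.269, 0.003], np.float64(0.0029)), ([0.356, 0.312, 0.004], np.float64(0.0017)), ([0.377, 0.441, 0.008], np.float64(0.0027))] [0.48888572 0.3545978  0.00572364]
```

step_arm --pt "0.02 0.04 0 0.1 0.0876" --pt "0.314 0.695 -0.03 1.326 0.0876" --pt "0.314 0.695 -0.03 1.326 0.0876" --pt "0.314 0.695 -0.03 1.326 0.0876" --pt "0.314 0.695 -0.03 1.326 0.0876" --pt "0.314 0.695 -0.03 1.326 0.0876" --pt "0.314 0.695 -0.03 1.326 0.0876" --pt "0.314 0.695 -0.03 1.326 0.0876" --pt "0.314 0.695 -0.03 1.326 0.0876" --pt "0.314 0.695 -0.03 1.326 0.0876" --pt "0.314 0.695 -0.03 1.326 0.0876" --pt "0.314 0.695 -0.03 1.326 0.0876" --pt "0.314 0.695 -0.03 1.326 0.0876" --pt "0.314 0.695 -0.03 1.326 0.0876" --pt "0.314 0.695 -0.03 1.326 0.0876" --pt "0.314 0.695 -0.03 1.326 0.0876" --pt "0.314 0.695 -0.03 1.326 0.0876" --pt "0.314 0.695 -0.03 1.326 0.0876" --pt "0.314 0.695 -0.03 1.326 0.0876" --pt "0.314 0.695 -0.03 1.326 0.0876" --newtons 15

```text
t: 2.1
eef_pos: [0.5888, 0.0775, 0.1968]
ee_rot: [-3.141, 0.0, -1.397]
force: [-0.1, -0.2, 0.2]
width: 0.0877
gripper_force: 0.0
```

step_arm --pt "0 0 -0.03 0 0.0876" --pt "0 0 -0.06 0 0.0876" --pt "0 0 -0.09 0 0.0876" --pt "0 0 -0.11 0 0.0876" --pt "0 0 -0.125 0 0.0876" --pt "0 0 -0.135 0 0.0876" --pt "0 0 -0.135 0 0.0876"

```text
t: 2.8
eef_pos: [0.5883, 0.0777, 0.0605]
ee_rot: [3.14, -0.0, -1.397]
force: [-0.8, 0.2, 0.6]
width: 0.0876
gripper_force: 0.0
```

```bash
python3 - <<'E'
from station import arm
import cv2,numpy as np
f=arm.grab_frame("scene")["color"];t=arm.grab_frame("top")["color"]
cv2.imwrite("pics/r1.png",np.hstack([cv2.resize(f[100:270,220:390],(400,400)),cv2.resize(t[140:280,210:350],(400,400))]))
E
```

```text
(no output)
```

View pics/r1.png

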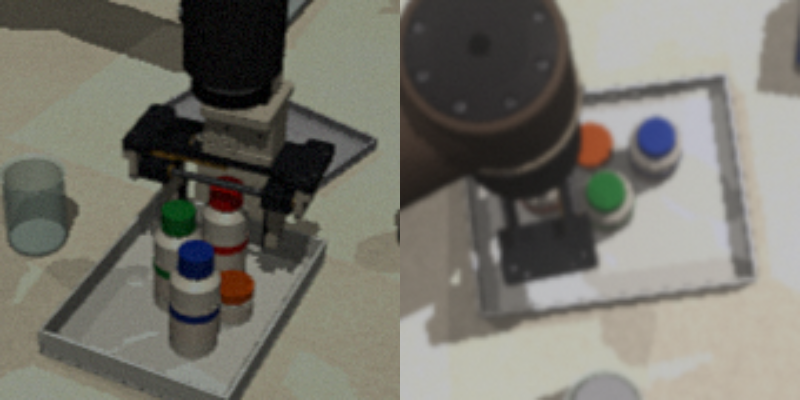

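The picture shows the gripper astride the red bottle (left half, ~(225,225)) and clear of green. I'll close on it and lift.

step_arm --pt "0 0 0 0 0.055" --pt "0 0 0 0 0.04" --pt "0 0 0 0 0.04" --pt "0 0 0 0 0.04" --pt "0 0 0 0 0.04" --pt "0 0 0 0 0.04" --pt "0 0 0 0 0.04" --pt "0 0 0.003 0 0.04" --pt "0 0 0.01 0 0.04" --pt "0 0 0.03 0 0.04" --newtons 15

```text
t: 3.9
eef_pos: [0.5877, 0.0781, 0.0904]
ee_rot: [3.138, -0.001, -1.396]
force: [-0.7, -0.5, -1.6]
width: 0.047
gripper_force: 15.0
```

step_arm --pt "0 0 0.02 0 0.04" --pt "0 0 0.05 0 0.04" --pt "-0.003 0.025 0.05 0.08 0.04" --pt "-0.006 0.055 0.05 0.18 0.04" --pt "-0.01 0.09 0.05 0.3 0.04" --pt "-0.014 0.125 0.05 0.42 0.04" --pt "-0.018 0.16 0.05 0.54 0.04" --pt "-0.022 0.195 0.05 0.66 0.04" --pt "-0.026 0.23 0.05 0.78 0.04" --pt "-0.029 0.25 0.05 0.85 0.04" --pt "-0.03 0.26 0.05 0.873 0.04" --pt "-0.03 0.26 0.05 0.873 0.04" --pt "-0.03 0.26 0.03 0.873 0.04" --pt "-0.03 0.26 0.005 0.873 0.04" --pt "-0.03 0.26 -0.012 0.873 0.04" --pt "-0.03 0.26 -0.022 0.873 0.04" --pt "-0.03 0.26 -0.027 0.873 0.04" --pt "-0.03 0.26 -0.029 0.873 0.04" --pt "-0.03 0.26 -0.03 0.873 0.04" --pt "-0.03 0.26 -0.03 0.873 0.04"

```text
t: 5.9
eef_pos: [0.5595, 0.3389, 0.0623]
ee_rot: [-3.14, -0.0, -0.523]
force: [-1.0, -0.6, -0.7]
width: 0.0471
gripper_force: 15.0
```

```bash
cat > snap.py <<'E'
import sys,pickle;from station import arm;from h import *
f=arm.grab_frame("scene");t=arm.grab_frame("top");pickle.dump(dict(scene=f,top=t),open("f.pkl","wb"))
if len(sys.argv)>2:
    a=list(map(int,sys.argv[2:]));c=lambda i,x,y:cv2.resize(i["color"][y-75:y+75,x-75:x+75],(400,400))
    cv2.imwrite("pics/"+sys.argv[1],np.hstack([c(f,*a[:2]),c(t,*a[2:])]))
E
python3 snap.py r2.png 330 140 160 230
```

```text
(no output)
```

View pics/r2.png

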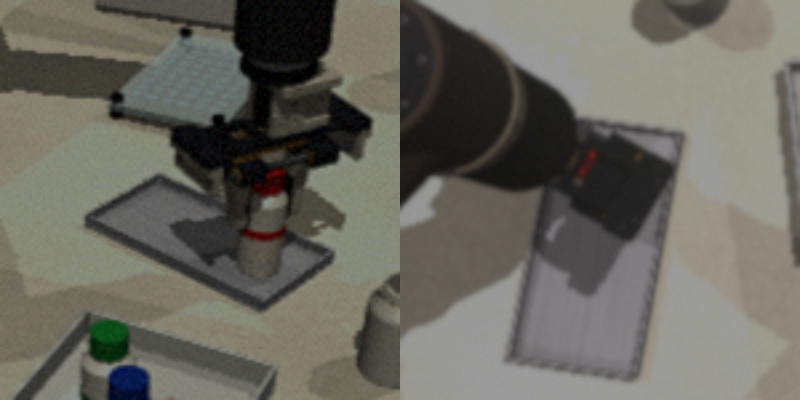

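Red hangs about 3 mm above the side tray floor near its far end (left half, base at (260,270)), clear of the walls. I'll lower it to contact.

step_arm --pt "0 0 -0.001 0 0.04" --pt "0 0 -0.002 0 0.04" --pt "0 0 -0.002 0 0.04"

```text
t: 6.3
eef_pos: [0.5594, 0.339, 0.0606]
ee_rot: [-3.141, -0.001, -0.522]
force: [-0.7, -1.0, 4.5]
width: 0.0471
gripper_force: 15.0
```

step_arm --pt "0 0 0 0 0.055" --pt "0 0 0 0 0.0876" --pt "0 0 0 0 0.0876" --pt "0 0 0 0 0.0876" --pt "0 0 0.02 0 0.0876" --pt "0 0 0.06 0 0.0876" --pt "0 0 0.1 0 0.0876" --pt "0 0 0.13 0 0.0876" --pt "0.0585 -0.3645 0.13 -0.524 0.0876" --pt "0.0585 -0.3645 0.13 -0.524 0.0876" --pt "0.0585 -0.3645 0.13 -0.524 0.0876" --pt "0.0585 -0.3645 0.13 -0.524 0.0876" --pt "0.0585 -0.3645 0.13 -0.524 0.0876" --pt "0.0585 -0.3645 0.13 -0.524 0.0876" --pt "0.0585 -0.3645 0.13 -0.524 0.0876" --pt "0.0585 -0.3645 0.13 -0.524 0.0876" --pt "0.0585 -0.3645 0.13 -0.524 0.0876" --pt "0.0585 -0.3645 0.13 -0.524 0.0876"

```text
t: 8.1
eef_pos: [0.6175, -0.0263, 0.1894]
ee_rot: [3.141, 0.0, -1.048]
force: [-0.1, -0.1, 0.2]
width: 0.0875
gripper_force: 0.0
```

step_arm --pt "0 0 0 0 0.0876" --pt "0 0 -0.03 0 0.0876" --pt "0 0 -0.06 0 0.0876" --pt "0 0 -0.09 0 0.0876" --pt "0 0 -0.11 0 0.0876" --pt "0 0 -0.122 0 0.0876" --pt "0 0 -0.127 0 0.0876" --pt "0 0 -0.127 0 0.0876"

```text
t: 8.9
eef_pos: [0.6177, -0.0252, 0.0625]
ee_rot: [3.141, -0.0, -1.046]
force: [-0.2, 0.4, -0.1]
width: 0.0877
gripper_force: 0.0
```

```bash
python3 snap.py b1.png 300 190 280 200
```

```text
(no output)
```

View pics/b1.png

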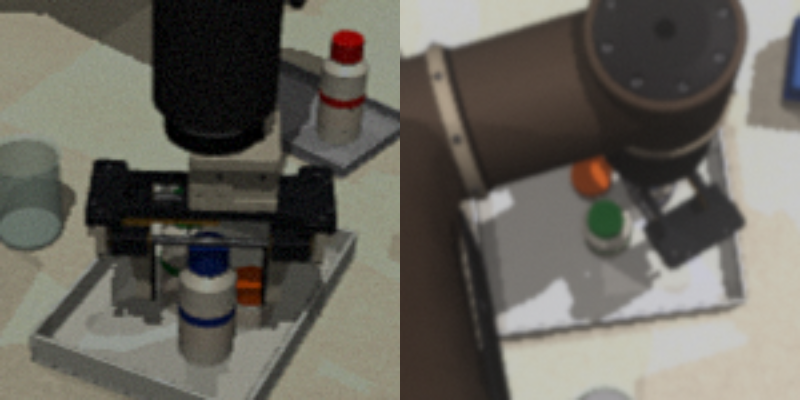

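Blue is straddled (left half, (208,290)) and green is clear. Red stands upright in the side tray. I'll grip and lift.

step_arm --pt "0 0 0 0 0.055" --pt "0 0 0 0 0.04" --pt "0 0 0 0 0.04" --pt "0 0 0 0 0.04" --pt "0 0 0 0 0.04" --pt "0 0 0 0 0.04" --pt "0 0 0 0 0.04" --pt "0 0 0.003 0 0.04" --pt "0 0 0.01 0 0.04" --pt "0 0 0.03 0 0.04" --pt "0 0 0.06 0 0.04" --pt "0 0 0.1 0 0.04" --pt "0 0 0.13 0 0.04" --pt "0 0 0.14 0 0.04" --pt "0 0 0.14 0 0.04"

```text
t: 10.5
eef_pos: [0.6183, -0.0257, 0.2044]
ee_rot: [-3.138, -0.001, -1.047]
force: [-0.2, 0.4, -1.8]
width: 0.0474
gripper_force: 15.0
```

step_arm --pt "-0.007 0.02 0 0.03 0.04" --pt "-0.017 0.05 0 0.07 0.04" --pt "-0.03 0.087 0 0.12 0.04" --pt "-0.043 0.125 0 0.17 0.04" --pt "-0.056 0.163 0 0.23 0.04" --pt "-0.069 0.2 0 0.28 0.04" --pt "-0.082 0.24 0 0.33 0.04" --pt "-0.095 0.277 0 0.38 0.04" --pt "-0.108 0.314 0 0.44 0.04" --pt "-0.12 0.35 0 0.49 0.04" --pt "-0.127 0.37 0 0.52 0.04" --pt "-0.1295 0.3776 0 0.524 0.04" --pt "-0.1295 0.3776 0 0.524 0.04" --pt "-0.1295 0.3776 -0.03 0.524 0.04" --pt "-0.1295 0.3776 -0.06 0.524 0.04" --pt "-0.1295 0.3776 -0.09 0.524 0.04" --pt "-0.1295 0.3776 -0.115 0.524 0.04" --pt "-0.1295 0.3776 -0.128 0.524 0.04" --pt "-0.1295 0.3776 -0.136 0.524 0.04" --pt "-0.1295 0.3776 -0.136 0.524 0.04"

```text
t: 12.5
eef_pos: [0.4882, 0.351, 0.066]
ee_rot: [3.14, 0.0, -0.524]
force: [-0.4, -0.2, -1.8]
width: 0.0473
gripper_force: 15.0
```

step_arm --pt "0 0 -0.002 0 0.04" --pt "0 0 -0.004 0 0.04" --pt "0 0 -0.005 0 0.04" --pt "0 0 -0.005 0 0.04"

```text
t: 12.9
eef_pos: [0.4882, 0.3519, 0.062]
ee_rot: [-3.141, -0.0, -0.523]
force: [-0.1, -0.0, -2.1]
width: 0.0475
gripper_force: 15.0
```

step_arm --pt "0 0 -0.001 0 0.04" --pt "0 0 -0.001 0 0.04"

```text
t: 13.1
eef_pos: [0.4883, 0.352, 0.0616]
ee_rot: [-3.141, -0.0, -0.522]
force: [-2.6, -1.5, 4.8]
width: 0.0477
gripper_force: 15.0
```

step_arm --pt "0 0 0 0 0.055" --pt "0 0 0 0 0.0876" --pt "0 0 0 0 0.0876" --pt "0 0 0 0 0.0876" --pt "0 0 0.02 0 0.0876" --pt "0 0 0.06 0 0.0876" --pt "0 0 0.1 0 0.0876" --pt "0 0 0.13 0 0.0876" --pt "0.0825 -0.3334 0.13 0 0.0876" --pt "0.0825 -0.3334 0.13 0 0.0876" --pt "0.0825 -0.3334 0.13 0 0.0876" --pt "0.0825 -0.3334 0.13 0 0.0876" --pt "0.0825 -0.3334 0.13 0 0.0876" --pt "0.0825 -0.3334 0.13 0 0.0876" --pt "0.0825 -0.3334 0.13 0 0.0876" --pt "0.0825 -0.3334 0.13 0 0.0876" --pt "0.0825 -0.3334 0.13 0 0.0876" --pt "0.0825 -0.3334 0.13 0 0.0876"

```text
t: 14.9
eef_pos: [0.5705, 0.0187, 0.1905]
ee_rot: [-3.142, 0.0, -0.523]
force: [0.2, 0.6, 1.2]
width: 0.0875
gripper_force: 0.0
```

step_arm --pt "0 0 -0.03 0 0.0876" --pt "0 0 -0.06 0 0.0876" --pt "0 0 -0.09 0 0.0876" --pt "0 0 -0.11 0 0.0876" --pt "0 0 -0.122 0 0.0876" --pt "0 0 -0.127 0 0.0876" --pt "0 0 -0.127 0 0.0876" --pt "0 0 -0.127 0 0.055" --pt "0 0 -0.127 0 0.04" --pt "0 0 -0.127 0 0.04" --pt "0 0 -0.127 0 0.04" --pt "0 0 -0.127 0 0.04" --pt "0 0 -0.127 0 0.04" --pt "0 0 -0.127 0 0.04"

```text
t: 16.3
eef_pos: [0.5707, 0.0183, 0.0637]
ee_rot: [-3.142, -0.0, -0.523]
force: [0.4, -0.8, 2.4]
width: 0.0471
gripper_force: 15.0
```

```bash
python3 snap.py g1.png 320 175 200 220
```

```text
(no output)
```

View pics/g1.png

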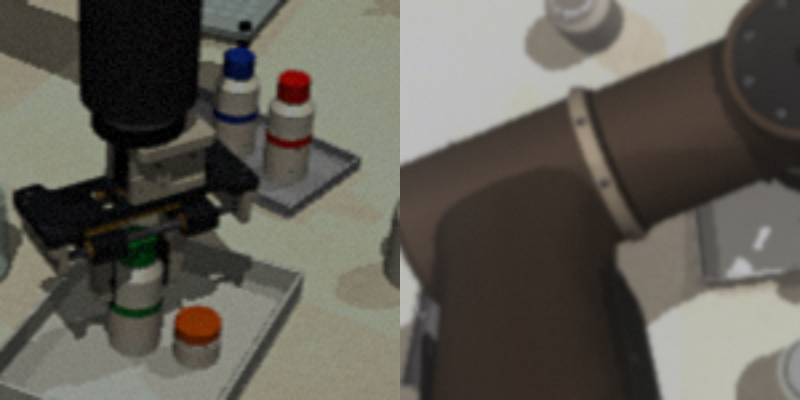

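Green is gripped in place (left half, (135,300)). Blue and red stand upright in the side tray. I'll carry green to the near slot.

step_arm --pt "0 0 0.003 0 0.04" --pt "0 0 0.01 0 0.04" --pt "0 0 0.03 0 0.04" --pt "0 0 0.06 0 0.04" --pt "0 0 0.1 0 0.04" --pt "0 0 0.13 0 0.04" --pt "-0.01 0.02 0.14 0 0.04" --pt "-0.023 0.05 0.14 0 0.04" --pt "-0.04 0.09 0.14 0 0.04" --pt "-0.057 0.13 0.14 0 0.04" --pt "-0.075 0.17 0.14 0 0.04" --pt "-0.093 0.21 0.14 0 0.04" --pt "-0.11 0.25 0.14 0 0.04" --pt "-0.128 0.29 0.14 0 0.04" --pt "-0.143 0.323 0.14 0 0.04" --pt "-0.151 0.34 0.14 0 0.04" --pt "-0.1535 0.3464 0.14 0 0.04" --pt "-0.1535 0.3464 0.14 0 0.04"

```text
t: 18.2
eef_pos: [0.4168, 0.3649, 0.2036]
ee_rot: [3.141, 0.0, -0.522]
force: [-0.2, -0.2, -2.0]
width: 0.0473
gripper_force: 15.0
```

step_arm --pt "0 0 -0.02 0 0.04" --pt "0 0 -0.05 0 0.04" --pt "0 0 -0.08 0 0.04" --pt "0 0 -0.11 0 0.04" --pt "0 0 -0.127 0 0.04" --pt "0 0 -0.136 0 0.04" --pt "0 0 -0.139 0 0.04" --pt "0 0 -0.14 0 0.04" --pt "0 0 -0.141 0 0.04" --pt "0 0 -0.141 0 0.04"

```text
t: 19.2
eef_pos: [0.4174, 0.3651, 0.0634]
ee_rot: [-3.14, -0.0, -0.523]
force: [-0.6, 0.1, -0.6]
width: 0.0471
gripper_force: 15.0
```

step_arm --pt "0 0 -0.001 0 0.04" --pt "0 0 -0.0015 0 0.04" --pt "0 0 -0.0015 0 0.04"

```text
t: 19.5
eef_pos: [0.4175, 0.3651, 0.0626]
ee_rot: [-3.14, -0.001, -0.522]
force: [-2.5, -2.0, 10.2]
width: 0.047
gripper_force: 15.0
```

step_arm --pt "0 0 0 0 0.055" --pt "0 0 0 0 0.0876" --pt "0 0 0 0 0.0876" --pt "0 0 0 0 0.0876" --pt "0 0 0.02 0 0.0876" --pt "0 0 0.06 0 0.0876" --pt "0 0 0.1 0 0.0876" --pt "0 0 0.13 0 0.0876" --pt "0.2095 -0.332 0.13 0.576 0.0876" --pt "0.2095 -0.332 0.13 0.576 0.0876" --pt "0.2095 -0.332 0.13 0.576 0.0876" --pt "0.2095 -0.332 0.13 0.576 0.0876" --pt "0.2095 -0.332 0.13 0.576 0.0876" --pt "0.2095 -0.332 0.13 0.576 0.0876" --pt "0.2095 -0.332 0.13 0.576 0.0876" --pt "0.2095 -0.332 0.13 0.576 0.0876" --pt "0.2095 -0.332 0.13 0.576 0.0876" --pt "0.2095 -0.332 0.13 0.576 0.0876" --pt "0.2095 -0.332 0.13 0.576 0.0876"

```text
t: 21.4
eef_pos: [0.6262, 0.0328, 0.1907]
ee_rot: [-3.142, 0.001, 0.053]
force: [-0.2, -0.1, 0.5]
width: 0.0878
gripper_force: 0.0
```

step_arm --pt "0 0 -0.03 0 0.0876" --pt "0 0 -0.06 0 0.0876" --pt "0 0 -0.09 0 0.0876" --pt "0 0 -0.12 0 0.0876" --pt "0 0 -0.13 0 0.0876" --pt "0 0 -0.13 0 0.0876"

```text
t: 22.0
eef_pos: [0.6254, 0.0336, 0.06]
ee_rot: [3.141, 0.003, 0.055]
force: [0.3, 1.1, 0.5]
width: 0.0878
gripper_force: 0.0
```

```bash
python3 snap.py j1.png 320 175 280 200
```

```text
(no output)
```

View pics/j1.png

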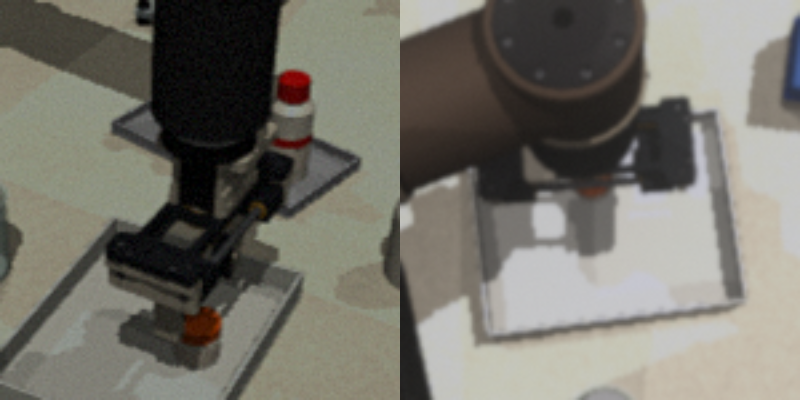

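The jar lid (right half, (593,190)) is centred between the fingers. I'll descend around it and grip.

step_arm --pt "0 0 -0.01 0 0.0876" --pt "0 0 -0.022 0 0.0876" --pt "0 0 -0.034 0 0.0876" --pt "0 0 -0.042 0 0.0876" --pt "0 0 -0.047 0 0.0876" --pt "0 0 -0.047 0 0.0876" --pt "0 0 -0.047 0 0.05" --pt "0 0 -0.047 0 0.035" --pt "0 0 -0.047 0 0.035" --pt "0 0 -0.047 0 0.035" --pt "0 0 -0.047 0 0.035" --pt "0 0 -0.047 0 0.035" --pt "0 0 -0.047 0 0.035" --newtons 12

```text
t: 23.4
eef_pos: [0.6266, 0.0327, 0.0142]
ee_rot: [-3.142, -0.0, 0.053]
force: [-1.1, -0.2, 0.8]
width: 0.0417
gripper_force: 12.0
```

step_arm --pt "0 0 0.003 0 0.035" --pt "0 0 0.01 0 0.035" --pt "0 0 0.03 0 0.035" --pt "0 0 0.06 0 0.035" --pt "0 0 0.1 0 0.035" --pt "-0.007 -0.02 0.12 0 0.035" --pt "-0.018 -0.05 0.12 0 0.035" --pt "-0.032 -0.09 0.12 0 0.035" --pt "-0.046 -0.13 0.12 0 0.035" --pt "-0.06 -0.17 0.12 0 0.035" --pt "-0.075 -0.21 0.12 0 0.035" --pt "-0.089 -0.25 0.12 0 0.035" --pt "-0.103 -0.29 0.12 0 0.035" --pt "-0.117 -0.33 0.12 0 0.035" --pt "-0.128 -0.36 0.12 0 0.035" --pt "-0.1345 -0.378 0.12 0 0.035" --pt "-0.1355 -0.381 0.1 0 0.035" --pt "-0.1355 -0.381 0.08 0 0.035" --pt "-0.1355 -0.381 0.07 0 0.035" --pt "-0.1355 -0.381 0.07 0 0.035"

```text
t: 25.4
eef_pos: [0.4902, -0.3479, 0.0829]
ee_rot: [-3.141, 0.002, 0.053]
force: [0.1, -0.9, -1.1]
width: 0.0421
gripper_force: 12.0
```

```bash
python3 snap.py p1.png 160 280 425 230
```

```text
(no output)
```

View pics/p1.png

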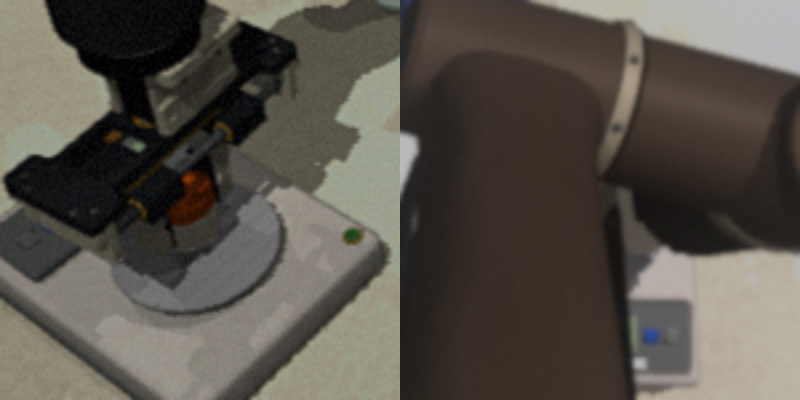

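The jar hangs over the middle of the pan (left half, lid at (195,200), pan centre about (200,240)). I'll lower it to contact.

step_arm --pt "0 0 -0.004 0 0.035" --pt "0 0 -0.008 0 0.035" --pt "0 0 -0.011 0 0.035" --pt "0 0 -0.012 0 0.035" --pt "0 0 -0.012 0 0.035"

```text
t: 26.0
eef_pos: [0.491, -0.3482, 0.0719]
ee_rot: [-3.141, 0.0, 0.053]
force: [-0.1, -0.7, -0.9]
width: 0.0419
gripper_force: 12.0
```

step_arm --pt "0 0 -0.001 0 0.035" --pt "0 0 -0.002 0 0.035" --pt "0 0 -0.002 0 0.035"

```text
t: 26.3
eef_pos: [0.4912, -0.3483, 0.0702]
ee_rot: [3.141, -0.0, 0.053]
force: [-0.1, -0.1, -0.1]
width: 0.0419
gripper_force: 12.0
```

step_arm --pt "0 0 -0.001 0 0.035" --pt "0 0 -0.001 0 0.035"

```text
t: 26.5
eef_pos: [0.4912, -0.3483, 0.0701]
ee_rot: [3.141, -0.0, 0.054]
force: [-1.8, 1.8, 8.4]
width: 0.0416
gripper_force: 12.0
```

step_arm --pt "0 0 0 0 0.05" --pt "0 0 0 0 0.0876" --pt "0 0 0 0 0.0876" --pt "0 0 0 0 0.0876" --pt "0 0 0 0 0.0876" --pt "0 0 0.02 0 0.0876" --pt "0 0 0.06 0 0.0876" --pt "0 0 0.1 0 0.0876" --pt "0 0 0.13 0 0.0876" --pt "0.1 0.2 0.13 0 0.0876" --pt "0.1 0.2 0.13 0 0.0876" --pt "0.1 0.2 0.13 0 0.0876" --pt "0.1 0.2 0.13 0 0.0876" --pt "0.1 0.2 0.13 0 0.0876" --pt "0.1 0.2 0.13 0 0.0876" --pt "0.1 0.4 0.13 0 0.0876" --pt "0.1 0.4 0.13 0 0.0876" --pt "0.1 0.4 0.13 0 0.0876" --pt "0.1 0.4 0.13 0 0.0876" --pt "0.1 0.4 0.13 0 0.0876"

```text
t: 28.5
eef_pos: [0.5912, 0.0562, 0.1991]
ee_rot: [-3.141, -0.001, 0.058]
force: [-0.6, -0.8, -0.4]
width: 0.0875
gripper_force: 0.0
```

```bash
python3 snap.py p2.png 160 280 425 230; python3 - <<'E'
import pickle;from h import *
d=pickle.load(open("f.pkl","rb"));T,S=d["top"],d["scene"]
a=blob(T,"orange",(380,190,470,290));b=blob(S,"orange",(100,230,220,340));print(a,b)
if a and b:print(tri(T,a[0],S,b[0]),onplane(T,a[0],.1))
E
```

```text
(array([430.49253731, 235.92039801]), array([423, 229,  16,  15, 201], dtype=int32)) (array([154.24533333, 283.69066667]), array([143, 274,  23,  21, 375], dtype=int32))
(array([ 0.49128415, -0.34777131,  0.0907193 ]), np.float64(0.000408874551030676)) [ 0.4906484  -0.34445382  0.1       ]
```

View pics/p2.png

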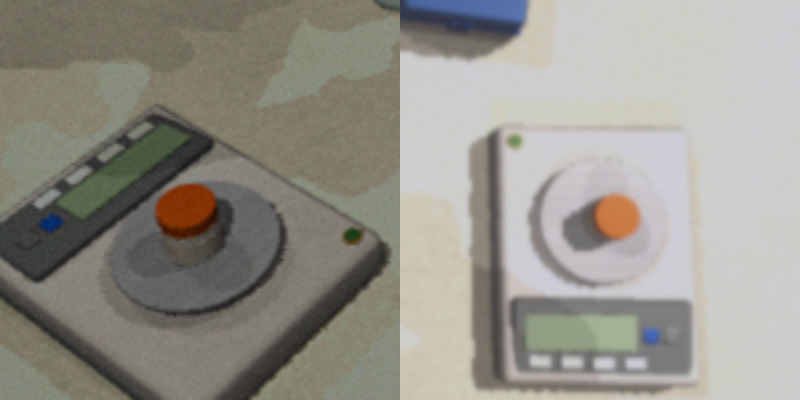

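The jar stands upright on the pan (left half, lid at (187,210)). Its triangulated xy (.4913,-.3478) matches the pan's (.4911,-.348). Next I return green.

step_arm --pt "-0.174 0.313 0 -0.576 0.0876" --pt "-0.174 0.313 0 -0.576 0.0876" --pt "-0.174 0.313 0 -0.576 0.0876" --pt "-0.174 0.313 0 -0.576 0.0876" --pt "-0.174 0.313 0 -0.576 0.0876" --pt "-0.174 0.313 0 -0.576 0.0876" --pt "-0.174 0.313 0 -0.576 0.0876" --pt "-0.174 0.313 0 -0.576 0.0876" --pt "-0.174 0.313 0 -0.576 0.0876" --pt "-0.174 0.313 0 -0.576 0.0876" --pt "-0.174 0.313 0 -0.576 0.0876" --newtons 15

```text
t: 29.7
eef_pos: [0.4179, 0.3633, 0.199]
ee_rot: [3.141, -0.0, -0.525]
force: [-0.5, 0.5, 0.2]
width: 0.0874
gripper_force: 0.0
```

step_arm --pt "0 0 -0.03 0 0.0876" --pt "0 0 -0.06 0 0.0876" --pt "0 0 -0.09 0 0.0876" --pt "0 0 -0.12 0 0.0876" --pt "0 0 -0.132 0 0.0876" --pt "0 0 -0.136 0 0.0876" --pt "0 0 -0.136 0 0.0876" --pt "0 0 -0.136 0 0.055" --pt "0 0 -0.136 0 0.04" --pt "0 0 -0.136 0 0.04" --pt "0 0 -0.136 0 0.04" --pt "0 0 -0.136 0 0.04" --pt "0 0 -0.136 0 0.04" --pt "0 0 -0.136 0 0.04"

```text
t: 31.1
eef_pos: [0.4171, 0.3648, 0.0632]
ee_rot: [-3.141, -0.0, -0.523]
force: [-1.0, -0.1, 2.0]
width: 0.0478
gripper_force: 15.0
```

step_arm --pt "0 0 0.003 0 0.04" --pt "0 0 0.01 0 0.04" --pt "0 0 0.03 0 0.04" --pt "0 0 0.06 0 0.04" --pt "0 0 0.1 0 0.04" --pt "0 0 0.13 0 0.04" --pt "0.01 -0.02 0.14 0 0.04" --pt "0.023 -0.05 0.14 0 0.04" --pt "0.04 -0.09 0.14 0 0.04" --pt "0.057 -0.13 0.14 0 0.04" --pt "0.075 -0.17 0.14 0 0.04" --pt "0.093 -0.21 0.14 0 0.04" --pt "0.11 -0.25 0.14 0 0.04" --pt "0.128 -0.29 0.14 0 0.04" --pt "0.143 -0.323 0.14 0 0.04" --pt "0.151 -0.34 0.14 0 0.04" --pt "0.1535 -0.3464 0.14 0 0.04" --pt "0.1535 -0.3464 0.14 0 0.04" --pt "0.1535 -0.3464 0.12 0 0.04" --pt "0.1535 -0.3464 0.09 0 0.04"

```text
t: 33.1
eef_pos: [0.5716, 0.0197, 0.1546]
ee_rot: [-3.138, -0.003, -0.522]
force: [0.1, -0.6, -0.7]
width: 0.0472
gripper_force: 15.0
```

step_arm --pt "0 0 -0.03 0 0.04" --pt "0 0 -0.06 0 0.04" --pt "0 0 -0.076 0 0.04" --pt "0 0 -0.084 0 0.04" --pt "0 0 -0.087 0 0.04" --pt "0 0 -0.088 0 0.04" --pt "0 0 -0.089 0 0.04" --pt "0 0 -0.089 0 0.04"

```text
t: 33.9
eef_pos: [0.5711, 0.0186, 0.0649]
ee_rot: [-3.14, -0.001, -0.523]
force: [-0.7, 0.1, -1.1]
width: 0.0472
gripper_force: 15.0
```

step_arm --pt "0 0 -0.001 0 0.04" --pt "0 0 -0.0015 0 0.04" --pt "0 0 -0.0015 0 0.04"

```text
t: 34.2
eef_pos: [0.5714, 0.0184, 0.0642]
ee_rot: [-3.14, -0.002, -0.522]
force: [-2.3, 0.5, 8.7]
width: 0.0473
gripper_force: 15.0
```

step_arm --pt "0 0 0 0 0.055" --pt "0 0 0 0 0.0876" --pt "0 0 0 0 0.0876" --pt "0 0 0 0 0.0876" --pt "0 0 0.02 0 0.0876" --pt "0 0 0.06 0 0.0876" --pt "0 0 0.1 0 0.0876" --pt "0 0 0.13 0 0.0876" --pt "-0.0825 0.3334 0.13 0 0.0876" --pt "-0.0825 0.3334 0.13 0 0.0876" --pt "-0.0825 0.3334 0.13 0 0.0876" --pt "-0.0825 0.3334 0.13 0 0.0876" --pt "-0.0825 0.3334 0.13 0 0.0876" --pt "-0.0825 0.3334 0.13 0 0.0876" --pt "-0.0825 0.3334 0.13 0 0.0876" --pt "-0.0825 0.3334 0.13 0 0.0876" --pt "-0.0825 0.3334 0.13 0 0.0876" --pt "-0.0825 0.3334 0.13 0 0.0876"

```text
t: 36.0
eef_pos: [0.488, 0.351, 0.1923]
ee_rot: [3.141, 0.0, -0.523]
force: [0.2, -0.6, 0.3]
width: 0.0878
gripper_force: 0.0
```

step_arm --pt "0 0 -0.03 0 0.0876" --pt "0 0 -0.06 0 0.0876" --pt "0 0 -0.09 0 0.0876" --pt "0 0 -0.12 0 0.0876" --pt "0 0 -0.128 0 0.0876" --pt "0 0 -0.13 0 0.0876" --pt "0 0 -0.13 0 0.0876" --pt "0 0 -0.13 0 0.055" --pt "0 0 -0.13 0 0.04" --pt "0 0 -0.13 0 0.04" --pt "0 0 -0.13 0 0.04" --pt "0 0 -0.13 0 0.04" --pt "0 0 -0.13 0 0.04" --pt "0 0 -0.13 0 0.04"

```text
t: 37.4
eef_pos: [0.4881, 0.3518, 0.0627]
ee_rot: [-3.141, -0.0, -0.523]
force: [-0.3, 0.7, 1.5]
width: 0.0472
gripper_force: 15.0
```

step_arm --pt "0 0 0.003 0 0.04" --pt "0 0 0.01 0 0.04" --pt "0 0 0.03 0 0.04" --pt "0 0 0.06 0 0.04" --pt "0 0 0.1 0 0.04" --pt "0 0 0.14 0 0.04" --pt "0.007 -0.02 0.15 -0.03 0.04" --pt "0.017 -0.05 0.15 -0.07 0.04" --pt "0.03 -0.087 0.15 -0.12 0.04" --pt "0.043 -0.125 0.15 -0.17 0.04" --pt "0.056 -0.163 0.15 -0.23 0.04" --pt "0.069 -0.2 0.15 -0.28 0.04" --pt "0.082 -0.24 0.15 -0.33 0.04" --pt "0.095 -0.277 0.15 -0.38 0.04" --pt "0.108 -0.314 0.15 -0.44 0.04" --pt "0.12 -0.35 0.15 -0.49 0.04" --pt "0.127 -0.37 0.15 -0.52 0.04" --pt "0.1295 -0.3776 0.15 -0.524 0.04" --pt "0.1295 -0.3776 0.15 -0.524 0.04" --pt "0.1295 -0.3776 0.15 -0.524 0.04"

```text
t: 39.4
eef_pos: [0.6173, -0.0253, 0.2126]
ee_rot: [-3.142, 0.0, -1.046]
force: [0.6, -0.1, -1.0]
width: 0.0476
gripper_force: 15.0
```

step_arm --pt "0 0 -0.03 0 0.04" --pt "0 0 -0.06 0 0.04" --pt "0 0 -0.09 0 0.04" --pt "0 0 -0.12 0 0.04" --pt "0 0 -0.138 0 0.04" --pt "0 0 -0.146 0 0.04" --pt "0 0 -0.148 0 0.04" --pt "0 0 -0.148 0 0.04"

```text
t: 40.2
eef_pos: [0.6181, -0.0252, 0.0653]
ee_rot: [-3.141, -0.0, -1.046]
force: [-0.6, -1.0, -2.2]
width: 0.0474
gripper_force: 15.0
```

step_arm --pt "0 0 -0.001 0 0.04" --pt "0 0 -0.002 0 0.04" --pt "0 0 -0.002 0 0.04"

```text
t: 40.5
eef_pos: [0.6184, -0.0258, 0.0637]
ee_rot: [-3.14, -0.001, -1.047]
force: [-0.7, 0.2, 3.4]
width: 0.0473
gripper_force: 15.0
```

step_arm --pt "0 0 0 0 0.055" --pt "0 0 0 0 0.0876" --pt "0 0 0 0 0.0876" --pt "0 0 0 0 0.0876" --pt "0 0 0.02 0 0.0876" --pt "0 0 0.06 0 0.0876" --pt "0 0 0.1 0 0.0876" --pt "0 0 0.13 0 0.0876" --pt "-0.0585 0.3646 0.13 -0.349 0.0876" --pt "-0.0585 0.3646 0.13 -0.349 0.0876" --pt "-0.0585 0.3646 0.13 -0.349 0.0876" --pt "-0.0585 0.3646 0.13 -0.349 0.0876" --pt "-0.0585 0.3646 0.13 -0.349 0.0876" --pt "-0.0585 0.3646 0.13 -0.349 0.0876" --pt "-0.0585 0.3646 0.13 -0.349 0.0876" --pt "-0.0585 0.3646 0.13 -0.349 0.0876" --pt "-0.0585 0.3646 0.13 -0.349 0.0876" --pt "-0.0585 0.3646 0.13 -0.349 0.0876"

```text
t: 42.3
eef_pos: [0.5586, 0.3392, 0.1921]
ee_rot: [3.141, -0.001, -1.394]
force: [0.5, -0.4, -0.5]
width: 0.0873
gripper_force: 0.0
```

step_arm --pt "0 0 -0.03 0 0.0876" --pt "0 0 -0.06 0 0.0876" --pt "0 0 -0.09 0 0.0876" --pt "0 0 -0.12 0 0.0876" --pt "0 0 -0.128 0 0.0876" --pt "0 0 -0.13 0 0.0876" --pt "0 0 -0.13 0 0.0876" --pt "0 0 -0.13 0 0.055" --pt "0 0 -0.13 0 0.04" --pt "0 0 -0.13 0 0.04" --pt "0 0 -0.13 0 0.04" --pt "0 0 -0.13 0 0.04" --pt "0 0 -0.13 0 0.04" --pt "0 0 -0.13 0 0.04"

```text
t: 43.7
eef_pos: [0.5592, 0.3388, 0.0627]
ee_rot: [-3.141, 0.0, -1.396]
force: [-0.8, -0.2, 0.8]
width: 0.0476
gripper_force: 15.0
```

Now red goes back: shift (+0.030, -0.260), set down at TCP z ≈ .0637.

step_arm --pt "0 0 0.003 0 0.04" --pt "0 0 0.01 0 0.04" --pt "0 0 0.03 0 0.04" --pt "0 0 0.06 0 0.04" --pt "0 0 0.1 0 0.04" --pt "0 0 0.14 0 0.04" --pt "0.003 -0.025 0.15 0 0.04" --pt "0.006 -0.055 0.15 0 0.04" --pt "0.01 -0.09 0.15 0 0.04" --pt "0.014 -0.125 0.15 0 0.04" --pt "0.018 -0.16 0.15 0 0.04" --pt "0.022 -0.195 0.15 0 0.04" --pt "0.026 -0.23 0.15 0 0.04" --pt "0.029 -0.25 0.15 0 0.04" --pt "0.03 -0.26 0.15 0 0.04" --pt "0.03 -0.26 0.15 0 0.04" --pt "0.03 -0.26 0.15 0 0.04"

```text
t: 45.4
eef_pos: [0.5891, 0.0791, 0.2127]
ee_rot: [-3.141, 0.0, -1.396]
force: [0.3, -0.1, -0.9]
width: 0.0477
gripper_force: 15.0
```

step_arm --pt "0 0 -0.03 0 0.04" --pt "0 0 -0.06 0 0.04" --pt "0 0 -0.09 0 0.04" --pt "0 0 -0.12 0 0.04" --pt "0 0 -0.138 0 0.04" --pt "0 0 -0.146 0 0.04" --pt "0 0 -0.148 0 0.04" --pt "0 0 -0.149 0 0.04" --pt "0 0 -0.149 0 0.04"

```text
t: 46.3
eef_pos: [0.5898, 0.0792, 0.0646]
ee_rot: [-3.14, 0.0, -1.395]
force: [0.2, 0.9, -0.7]
width: 0.0475
gripper_force: 15.0
```

step_arm --pt "0 0 -0.001 0 0.04" --pt "0 0 -0.0015 0 0.04" --pt "0 0 -0.0015 0 0.04"

```text
t: 46.6
eef_pos: [0.59, 0.079, 0.0636]
ee_rot: [-3.139, 0.0, -1.395]
force: [-0.9, 0.8, 6.6]
width: 0.0477
gripper_force: 15.0
```

Contact. I'll release, rise and retreat, clear of the camera views.

step_arm --pt "0 0 0 0 0.055" --pt "0 0 0 0 0.0876" --pt "0 0 0 0 0.0876" --pt "0 0 0 0 0.0876" --pt "0 0 0.02 0 0.0876" --pt "0 0 0.06 0 0.0876" --pt "0 0 0.1 0 0.0876" --pt "0 0 0.14 0 0.0876" --pt "-0.1 0.3 0.16 0 0.0876" --pt "-0.1 0.3 0.16 0 0.0876" --pt "-0.1 0.3 0.16 0 0.0876" --pt "-0.1 0.3 0.16 0 0.0876" --pt "-0.1 0.3 0.16 0 0.0876" --pt "-0.1 0.3 0.16 0 0.0876" --pt "-0.1 0.3 0.16 0 0.0876" --pt "-0.1 0.3 0.16 0 0.0876" --pt "-0.1 0.3 0.16 0 0.0876" --pt "-0.1 0.3 0.16 0 0.0876"

```text
t: 48.4
eef_pos: [0.4894, 0.3776, 0.2219]
ee_rot: [3.141, -0.0, -1.397]
force: [0.3, -0.2, 0.0]
width: 0.0876
gripper_force: 0.0
```

```bash
python3 snap.py e.png 310 205 280 200; python3 - <<'E'
import pickle;from h import *
d=pickle.load(open("f.pkl","rb"));e=pickle.load(open("f0.pkl","rb"))
for c in("red","green","blue"):
    r=[]
    for D in(e,d):
        a=blob(D["top"],c,(232,170,330,245));b=blob(D["scene"],c,(270,165,345,240)); r.append(tri(D["top"],a[0],D["scene"],b[0])[0])
    print(c,r[0].round(4),r[1].round(4))
a=blob(d["scene"],"orange",(100,230,220,340));print(a)
E
```

```text
red [0.5894 0.0789 0.1065] [0.5906 0.0803 0.1065]
green [0.5703 0.0186 0.1151] [0.5712 0.0193 0.1154]
blue [ 0.6175 -0.0256  0.1148] [ 0.6185 -0.0255  0.115 ]
(array([154.2       , 283.51780822]), array([143, 274,  23,  21, 365], dtype=int32))
```

View pics/e.png

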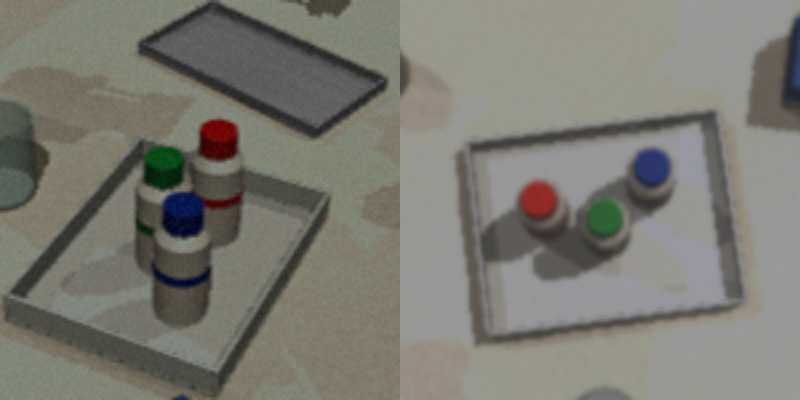

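All three bottles stand upright in the spill tray (caps at (218,140), (165,165) and (183,215) in the left half), within 2 mm of their starts. The jar has not moved on the pan.

```bash
python3 -c "
from station import arm
print(arm.job_done())"
```

```text
the job is handed in; nothing more can be done
None
```

The job is handed in: the jar stands upright on the middle of the balance pan, and all three bottles are back upright within about 2 mm of their starting spots as measured from the cameras; the hand-in call returned no verdict.

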